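Hold a test fixture's pressure plate over its pillars for wiring

TASK

I have to plug in the leads under this test fixture's pressure plate, so first make it dead: press the stop button down until it stays down, and leave it down. Then pick up the plate by its block and hold it level about 20 mm above the four pillars, the right way round, so that I can look straight down through each screw hole onto the tapped hole in its pillar; do not knock the fixture with it or disturb the other things on the bench. Finish while still holding it there, quite still: do not set it down or let go.

Things in the scene. Friction and masses are not known exactly. Their poses are not given: they have to be found in the camera images.
- fixture: the opened board-test fixture, fixed: orange base 220 x 198 x 55 mm, a circuit board nested on top (parts up to 75 mm above the bench) and four steel pillars, 13 mm across, tops level, 95 mm above the bench, each with a tapped hole. Origin on the bench beneath the pillar pattern, z up; x points from the narrow to the wide pair of pillars, away from the robot (yaw within 0.3 rad of world x)
- plate: the loose pressure plate, about 0.3 kg, standing on four white push pins 30 mm long, centred within 35 mm of the middle. Pale plate 8 mm thick, x -67 to +62 mm; its narrow half (-x) 108 mm wide in y, its wide half (+x) 148 mm. Origin at pin-foot level under the block's middle; x to the wide end, z up. It starts on one side of the fixture, yaw within 1.2 rad of world x; the stop is on the other side
- plate_grip (a point): where to take the plate: in the middle of its tan block, 14 mm below the block's top, 64 mm above the plate's origin (and the bench at the start). Block 70 mm along x, 30 mm across y (grip across these), 40 mm high; two screw heads 4 mm high on it. The plate's top is 26 mm below this point, its underside 34 mm, the pin feet 64 mm. It balances within 6 mm of here. Axes as the plate
- plate_hole0 (a point): centre of an 8 mm screw hole of the plate, on its underside, at the narrow end, +y side: (-60, +42) mm in x, y and 30 mm above the plate's origin; belongs over pillar0; axes as the plate
- plate_hole1 (a point): centre of an 8 mm screw hole of the plate, on its underside, at the narrow end, -y side: (-60, -42) mm in x, y and 30 mm above the plate's origin; belongs over pillar1; axes as the plate
- plate_hole2 (a point): centre of an 8 mm screw hole of the plate, on its underside, at the wide end, +y side: (+50, +62) mm in x, y and 30 mm above the plate's origin; belongs over pillar2; axes as the plate
- plate_hole3 (a point): centre of an 8 mm screw hole of the plate, on its underside, at the wide end, -y side: (+50, -62) mm in x, y and 30 mm above the plate's origin; belongs over pillar3; axes as the plate
- pillar0 (a point): centre of the tapped hole in a pillar's top, at the narrow end, +y side of the fixture: (-60, +42) mm in x, y and 95 mm above the fixture's origin (same pattern as the plate's holes, so it fits one way round only); axes as the fixture
- pillar1 (a point): centre of the tapped hole in a pillar's top, at the narrow end, -y side of the fixture: (-60, -42) mm in x, y and 95 mm above the fixture's origin (same pattern as the plate's holes, so it fits one way round only); axes as the fixture
- pillar2 (a point): centre of the tapped hole in a pillar's top, at the wide end, +y side of the fixture: (+50, +62) mm in x, y and 95 mm above the fixture's origin (same pattern as the plate's holes, so it fits one way round only); axes as the fixture
- pillar3 (a point): centre of the tapped hole in a pillar's top, at the wide end, -y side of the fixture: (+50, -62) mm in x, y and 95 mm above the fixture's origin (same pattern as the plate's holes, so it fits one way round only); axes as the fixture
- stop_top (a point): top of the stop button: a mushroom head 40 mm across on a fixed station box 74 x 74 mm and 50 mm high. At the start it is 83.5 mm above the bench. It is the only mushroom button on the bench; z up
- stop (a joint): travel of the stop button in m, 0 up, 0.008 fully down. It is an over-centre button: about 8 N starts it down and the resistance fades as it goes; past half travel (4 mm) it snaps down and latches there by itself, staying down when let go
- driver: a screwdriver, 200 mm long, lying on the bench between the robot and the fixture; leave it alone. Origin under its middle
- screw_dish: a round steel dish, 72 mm across and 16 mm high, holding the plate's four screws; leave it alone. Origin under its middle
- reader_a: a black hand-held reader with a round grip, 130 mm long and 42 mm high, lying on the bench; leave it alone. Origin under its middle
- reader_b: a second reader of the same kind; leave it alone. Origin under its middle
- cleaner: an upright bottle, 52 mm across and 115 mm high; leave it alone. Origin under its middle
- board_tray: a shallow red tray of circuit boards, 160 x 120 x 22 mm; leave it alone. Origin under its middle
- meter: a hand multimeter lying flat, 85 x 165 x 40 mm; leave it alone. Origin under its middle
There are look-alikes about, which are no part of the job. Several things look just like the part that bears stop_top: the one meant starts farthest to the robot's left.

How it is judged:
On the way, in this order (a step that is already met when the one before it is completed fails the run):
1. the stop button is pressed down and stays down (value of joint stop above 0.006 m), for 0.2 s.
2. the plate is lifted clear of the bench (height (world z) of plate_grip above 0.1 m), for 0.1 s.
3. the plate hovers over the pillars, holes in line (horizontal distance between plate_hole0 and pillar0 below 0.004 m and horizontal distance between plate_hole1 and pillar1 below 0.004 m and horizontal distance between plate_hole2 and pillar2 below 0.004 m and horizontal distance between plate_hole3 and pillar3 below 0.004 m and z of plate_hole0 in the frame of pillar0 between 0.01 and 0.03 m and z of plate_hole1 in the frame of pillar1 between 0.01 and 0.03 m and z of plate_hole2 in the frame of pillar2 between 0.01 and 0.03 m and z of plate_hole3 in the frame of pillar3 between 0.01 and 0.03 m and angle between plate's own z axis and vertical below 0.087 rad and contact force between plate and fixture below 0.1 N and contact force between the fingers and plate above 2 N), for 0.3 s.
At the end, for the whole second after the job is handed in: the stop button is still down (more than 6 of its 8 mm); the plate is held by the fingers and at rest (under 20 mm/s), touching nothing of the fixture, each of its four screw holes within 4 mm sideways of its own pillar's tapped hole and 10 to 30 mm above it, the plate level within 5 degrees (all of step 3 and value of joint stop above 0.006 m and linear speed of plate below 0.02 m/s and angular speed of plate below 0.2 rad/s); the arm keeps its last pose, push and grip.
It fails at once if the plate is lifted while the stop button is not down (height (world z) of plate_grip above 0.075 m and value of joint stop below 0.006 m).
It fails at once if the plate knocks the fixture (more than 5 N) (contact force between plate and fixture above 5 N).
It fails at once if another thing on the bench is pushed more than 20 mm (distance of any of driver, screw_dish, reader_a, reader_b, cleaner, board_tray, meter from where it was at the start of the episode above 0.02 m).
It also fails if it takes over 48 s, if anything falls off the work surface, if the arm or the gripper's body presses on something with over 40 N, if the wrist force passes 120 N, or if a joint passes its speed limit or range.

ROBOT

A 6-joint arm with a two-finger parallel gripper is mounted at the origin on the work surface. World frame = base frame: x ahead of the robot, y to its left, z up, the work surface at z = 0. Lengths are in m, angles in rad, forces in N, time in s.
With the tool pointing down it reaches from about 0.35 to 0.975 m from the base axis. Payload 4.9 kg.
Tool frame: the origin (TCP) lies midway between the tips of the shut fingers; the grasp point (between the pads) lies 19 mm behind it; z points along the fingers, y is the line along which they close (so a half turn about z gives the same grasp; the last joint's range is limited). The gripper opens to 85 mm and grips with 20 to 120 N. Pads are 22 mm wide; open, the fingers measure 114 mm over their backs; the gripper's body (76 mm by 85 mm) begins 54 mm behind the grasp point. The pads swing forward as they close: fully open they stand 13 mm farther back than shut.
Start: joints at [1.204, 0.053, 1.613, -0, 1.476, -0.119], TCP at [0.153, 0.606, 0.231] pointing down, gripper open.
Joint ranges: [-3.01, 3.01], [-1.01, 2.22], [0.06, 2.58], [-1.02, 4.17], [0.09, 2.62], [-3.14, 3.14]. Speed limits (rad/s): [2.57, 2.57, 3.14, 3.14, 3.14, 3.14].

INTERFACE

Orientations are given as a rotation vector (axis times angle).
In Python, from station import ctrl, optics, job gives the robot as it stands.
- The arm moves only by the shell command python3 -m jog 'ROWS' [OPENING] [FORCE]. ROWS is JSON, a list of rows, each a list of 2 entries, a list of its own where there are three numbers: the shift along the tool's x, y, z in m, then the turn, a rotation vector about the tool's x, y, z in rad. A call has 1 to 5 rows; each row is the pose to reach, as a shift and turn from the pose commanded when the call began, along the tool's axes at that moment; what a row does not reach only later rows make up. A row lasts 1/10 s, in which the tool goes at most 50 mm and 8.59 degrees, less where a joint would pass 70% of its speed; a pose out of reach is approached as far as the arm can. A call with a gripper value outside its range is refused whole. OPENING is the opening, from 0 (shut) to 1 (fully open), set as the call begins (- or left out, the last holds). The fingers move at their own pace and stop on an object; FORCE is the grip in N (left out, the last holds). Time passes only in rows, so rows that repeat a pose let the fingers close. It gives the time, the measured TCP pose, the force, the opening and the grip force at its end, in the units of the state.
- ctrl.get_obs(): the state, without advancing time (a new reading comes with each control period).
- optics.get_image(name): name is "scene" or "side" or "wrist"; returns a dict with "image" (420x560x3 uint8, blue, green, red), "fx", "fy", "cx", "cy" (pixels), "D" ([k1, k2, p1, p2, k3] as OpenCV has them; the pictures are not rectified), "rvec" (rotation vector, rad) and "tvec" (3), from world to camera coordinates, as OpenCV has them; the wrist camera has in their place "mount" (4x4, takes a point from camera to tool coordinates, whose origin is the TCP and whose axes are the flange's). Camera axes: x right, y down, z forward; pixel columns grow to the right and rows downward; lengths in m; the calibration is good to about 2 mm. A picture is of the moment at which its call begins: read the wrist's pose just before it. There is no depth.
- job.finish_job(): hands the job in; it is judged then, once.
The state is a dict: "t": time; "q": joint angles; "dq": joint speeds; "effort": joint torques, N m; "tool_pos": TCP position; "tool_rot": TCP orientation; "contact_force": force on the tool from outside, world axes, zero at the start; "wrist_torque": the same for the moment, N m; "opening": finger opening in m; "grip_force": force on a finger pad.
Only numpy, scipy, OpenCV 4.12 (cv2) and the standard library are available. Lean on these libraries where they do the work, as an engineer would, in place of code of your own. Each camera call takes 0.05 s, during which the arm holds its last target. There are 200 camera calls.

## Working session

There is one attempt and no reset: what is moved stays moved. The work goes in short steps, Python scripts to look and compute and a shell command to move; the robot and the scene stay as the last step left them, time stands still between calls to the robot, and variables do not carry over. Pictures are saved under pics/ and viewed, at most 10 in all, crops included, and the job is handed in when it is done.

```bash
mkdir -p pics; ls; python3 - <<'E'
from station import ctrl, optics
import cv2,pickle
o=ctrl.get_obs();print(o)
for n in("scene","side","wrist"):
    d=optics.get_image(n);pickle.dump((o,d),open(f"pics/{n}0.pkl","wb"))
    cv2.imwrite(f"pics/{n}0.png",d["image"]);print({k:v for k,v in d.items() if k!="image"})
E
```

```text
pics
{'t': 0.0, 'q': array([ 1.20397619e+00,  5.33421740e-02,  1.61429283e+00, -1.90720630e-05,
        1.47601132e+00, -1.19041206e-01]), 'dq': array([-0.00115772, -0.00057908,  0.00104781, -0.00030035, -0.00051982,
       -0.00012088]), 'effort': array([ 3.70554540e-05, -3.93698466e+01, -3.70163906e+01, -2.08922388e-04,
        7.23955629e-03,  3.35818413e-05]), 'tool_pos': array([0.15308564, 0.60531597, 0.23007283]), 'tool_rot': array([-0.38815355, -3.11704081,  0.00313788]), 'contact_force': array([-0.65609813, -0.26064483, -0.70600703]), 'wrist_torque': array([0.00032984, 0.00749018, 0.02888415]), 'grip_force': 0.0, 'opening': 0.0849690358024219}
{'fx': 467.77866413455564, 'fy': 467.77866413455564, 'cx': 279.00845125690057, 'cy': 205.63520345515494, 'D': array([0.05592255, 0.        , 0.        , 0.        , 0.        ]), 'rvec': array([ 0.74403782,  2.61056894, -1.0930928 ]), 'tvec': array([ 0.47156175, -0.06416403,  1.55040914])}
{'fx': 509.4916606241828, 'fy': 509.4916606241828, 'cx': 273.9440662315096, 'cy': 212.31774508010218, 'D': array([-0.19511952,  0.        ,  0.        ,  0.        ,  0.        ]), 'rvec': array([ 2.01983267, -0.53666777,  0.30350999]), 'tvec': array([-0.48879419,  0.16581446,  1.38213357])}
{'fx': 307.30736251463765, 'fy': 307.30736251463765, 'cx': 281.8403025852453, 'cy': 208.2440111897901, 'D': array([0.00854364, 0.        , 0.        , 0.        , 0.        ]), 'mount': array([[-3.53620247e-04, -9.61160478e-01, -2.75989874e-01,
         7.04827355e-02],
       [ 9.99999916e-01, -2.82203677e-04, -2.98479052e-04,
         1.05745959e-03],
       [ 2.09000911e-04, -2.75989956e-01,  9.61160497e-01,
        -1.42722868e-01],
       [ 0.00000000e+00,  0.00000000e+00,  0.00000000e+00,
         1.00000000e+00]])}
```

View pics/scene0.png

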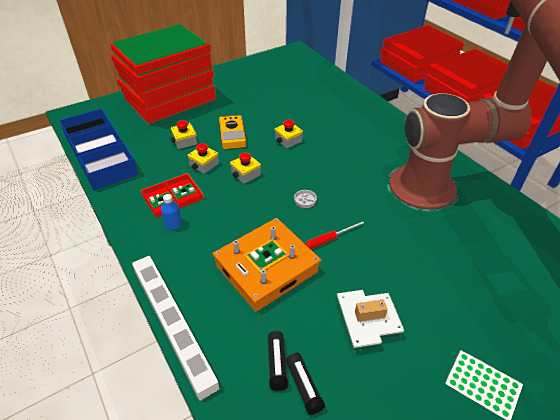

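View pics/side0.png

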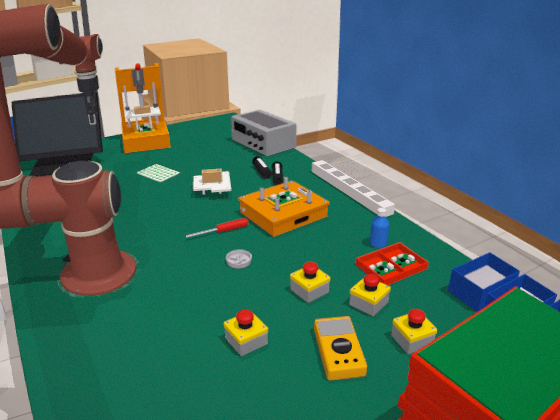

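The scene view shows four mushroom buttons at (289,126), (245,158), (202,149) and (183,127). The fixture is near (267,260), the plate near (371,315). The side view shows the same four buttons at (245,315), (310,267), (372,281) and (417,315). Next I'll triangulate them.

```bash
cat > h.py <<'E'
import cv2,pickle,numpy as np
from scipy.spatial.transform import Rotation as R
def load(n): return pickle.load(open(f"pics/{n}.pkl","rb"))
def snap(n,tag):
    from station import ctrl,optics
    o=ctrl.get_obs();d=optics.get_image(n);pickle.dump((o,d),open(f"pics/{tag}.pkl","wb"));cv2.imwrite(f"pics/{tag}.png",d["image"]);return o,d
def cam(od):
    o,d=od;K=np.array([[d["fx"],0,d["cx"]],[0,d["fy"],d["cy"]],[0,0,1]])
    if "mount" in d:
        T=np.eye(4);T[:3,:3]=R.from_rotvec(o["tool_rot"]).as_matrix();T[:3,3]=o["tool_pos"];T=np.linalg.inv(T@d["mount"])
    else:
        T=np.eye(4);T[:3,:3]=R.from_rotvec(d["rvec"]).as_matrix();T[:3,3]=d["tvec"]
    return K,d["D"],T
def onz(od,px,z):
    K,D,T=cam(od);u=cv2.undistortPoints(np.array(px,float).reshape(-1,1,2),K,D).reshape(-1,2)
    r=np.c_[u,np.ones(len(u))]@T[:3,:3];c=-T[:3,:3].T@T[:3,3]
    return c+r*((np.broadcast_to(z,len(u))-c[2])/r[:,2])[:,None]
def proj(od,P):
    K,D,T=cam(od);return cv2.projectPoints(np.array(P,float).reshape(-1,1,3),cv2.Rodrigues(T[:3,:3])[0],T[:3,3],K,D)[0].reshape(-1,2)
def crop(od,x,y,w,h,s,f): cv2.imwrite(f,cv2.resize(od[1]["image"][y:y+h,x:x+w],None,fx=s,fy=s,interpolation=cv2.INTER_CUBIC))
E
python3 - <<'E'
from h import *
s=load("scene0");d=load("side0");np.set_printoptions(precision=4,suppress=True)
print(onz(s,[(289,126),(245,158),(202,149),(182.5,127)],.0835))
print(onz(d,[(245,315),(310,267),(372,281),(417,315)],.0835))
print("pillars scene",onz(s,[(272,230),(293,247),(236,243),(264,271)],.095))
print("block top",onz(s,[(371,305)],.078),onz(d,[(211,172)],.078))
print("others bench",onz(s,[(305,198),(172,222),(172,193),(232,132),(320,240),(277,360),(305,383)],.01))
a=cv2.resize(s[1]["image"][95:195,150:310],None,fx=5,fy=5,interpolation=cv2.INTER_CUBIC)
b=cv2.resize(s[1]["image"][210:360,205:415],None,fx=3.8,fy=3.8,interpolation=cv2.INTER_CUBIC)
cv2.imwrite("pics/a.png",a);cv2.imwrite("pics/b.png",b)
E
```

```text
[[ 0.2534 -0.4193  0.0835]
 [ 0.4719 -0.3438  0.0835]
 [ 0.5702 -0.4598  0.0835]
 [ 0.5744 -0.6088  0.0835]]
[[ 0.2356 -0.4509  0.0835]
 [ 0.4561 -0.3692  0.0835]
 [ 0.5517 -0.4936  0.0835]
 [ 0.5582 -0.644   0.0835]]
pillars scene [[ 0.5672 -0.0177  0.095 ]
 [ 0.5516  0.0635  0.095 ]
 [ 0.673  -0.0281  0.095 ]
 [ 0.657   0.0913  0.095 ]]
block top [[0.4834 0.3027 0.078 ]] [[0.4748 0.2921 0.078 ]]
others bench [[ 0.3659 -0.1475  0.01  ]
 [ 0.7671 -0.2717  0.01  ]
 [ 0.717  -0.3918  0.01  ]
 [ 0.3971 -0.5863  0.01  ]
 [ 0.4286  0.0229  0.01  ]
 [ 0.7311  0.2735  0.01  ]
 [ 0.7062  0.3533  0.01  ]]
```

View pics/a.png

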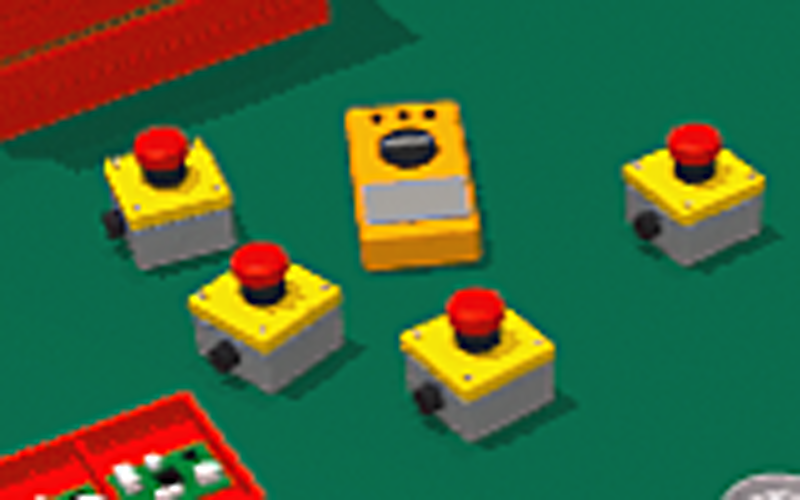

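View pics/b.png

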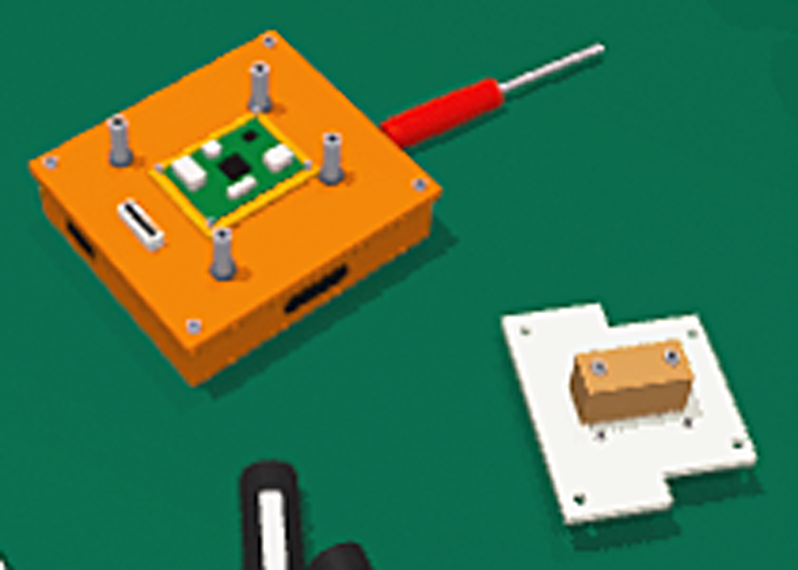

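The crop shows the four buttons at scene pixels (289,124), (245,155), (202,148) and (182,125). The one farthest to the robot's left (largest y, about -0.36) is (245,155), next to the screw dish. The runner-up is at about y = -0.43, so there is no doubt. The plate's wide end faces left in the crop, away from the robot. Next I'll fit the plate and fixture poses.

```bash
cat >> h.py <<'E'
def fit2(local,world):
    l=np.array(local,float);w=np.array(world,float)[:,:2];lm=l.mean(0);wm=w.mean(0);a=l-lm;b=w-wm
    t=np.arctan2((a[:,0]*b[:,1]-a[:,1]*b[:,0]).sum(),(a*b).sum());c,s=np.cos(t),np.sin(t);M=np.array([[c,-s],[s,c]])
    return wm-M@lm,t,np.linalg.norm(w-(l@M.T+wm-M@lm),axis=1)
L=np.array([(-.06,.042),(-.06,-.042),(.05,.062),(.05,-.062)])
def tri(ods,pxs):
    A=[];b=[]
    for od,p in zip(ods,pxs):
        c=onz(od,[p],0)[0];e=onz(od,[p],.5)[0]-c;e/=np.linalg.norm(e);P=np.eye(3)-np.outer(e,e);A.append(P);b.append(P@c)
    return np.linalg.lstsq(np.vstack(A),np.hstack(b),rcond=None)[0]
E
python3 - <<'E'
from h import *
np.set_printoptions(precision=4,suppress=True)
s=load("scene0");d=load("side0")
cp=lambda L:np.array(L)/3.8+[205,210]
print("fixture",fit2(L,onz(s,cp([(333,138),(260,68),(222,234),(119,121)]),.095)))
print("plate",fit2(L,onz(s,cp([(738,443),(693,334),(580,498),(524,331)]),.038)))
print("stop tri",tri([s,d],[(245,154.5),(310.5,267)]), onz(s,[(245,154.5)],.08),onz(d,[(310.5,267)],.08))
print("bottle",tri([s,d],[(167,196),(382,211)]))
E
```

```text
fixture (array([0.6151, 0.0254]), np.float64(0.09822217199610385), array([0.0003, 0.0003, 0.0004, 0.0006]))
plate (array([0.4834, 0.3062]), np.float64(-0.38152258088417973), array([0.0004, 0.0008, 0.0004, 0.0005]))
stop tri [ 0.4606 -0.3647  0.0792] [[ 0.4611 -0.3637  0.08  ]] [[ 0.4599 -0.3657  0.08  ]]
bottle [ 0.7624 -0.2757  0.1121]
```

```bash
python3 -m jog '[[[0,0,0],[0,0,-0.124]],[[0,0,0],[0,0,-0.248]]]' 0 40
```

```text
t: 0.35
tool_pos: [0.1532, 0.6056, 0.2307]
tool_rot: [0.008, -3.141, 0.001]
contact_force: [-0.0, 0.2, 0.1]
opening: 0.0594
grip_force: 0.0
```

```bash
python3 -m jog '[[[-0.15,-0.2,0],[0,0,0]],[[-0.15,-0.2,0],[0,0,0]],[[-0.15,-0.2,0],[0,0,0]],[[-0.15,-0.2,0],[0,0,0]],[[-0.15,-0.2,0],[0,0,0]]]' | sed -n 1,3p
python3 -m jog '[[[-0.15,-0.2,0],[0,0,0]],[[-0.15,-0.2,0],[0,0,0]],[[-0.15,-0.2,0],[0,0,0]],[[-0.15,-0.2,0],[0,0,0]],[[-0.15,-0.2,0],[0,0,0]]]' | sed -n 1,3p
python3 -m jog '[[[0,-0.25,0],[0,0,0]],[[0,-0.25,0],[0,0,0]],[[0,-0.25,0],[0,0,0]],[[0,-0.25,0],[0,0,0]],[[0,-0.25,0],[0,0,0]]]' | sed -n 1,3p
python3 -m jog '[[[0,-0.25,0],[0,0,0]],[[0,-0.25,0],[0,0,0]],[[0,-0.25,0],[0,0,0]],[[0,-0.25,0],[0,0,0]],[[0,-0.25,0],[0,0,0]]]'
```

```text
t: 0.85
tool_pos: [0.3039, 0.4042, 0.231]
tool_rot: [0.001, -3.142, 0.0]
t: 1.35
tool_pos: [0.4541, 0.2041, 0.2312]
tool_rot: [-0.0, 3.141, 0.0]
t: 1.85
tool_pos: [0.4529, -0.0459, 0.2312]
tool_rot: [-0.0, 3.141, -0.0]
t: 2.35
tool_pos: [0.4529, -0.2961, 0.2311]
tool_rot: [0.0, 3.141, 0.0]
contact_force: [1.1, -0.6, -0.3]
opening: -0.0001
grip_force: 0.0
```

```bash
python3 -m jog '[[[-0.008,-0.069,0.04],[0,0,0]],[[-0.008,-0.069,0.08],[0,0,0]],[[-0.008,-0.069,0.08],[0,0,0]]]'; python3 - <<'E'
from h import *
o,d=snap("wrist","w1");print(o["tool_pos"],proj((o,d),[(.461,-.365,.0835)]))
E
```

```text
t: 2.65
tool_pos: [0.4586, -0.363, 0.1451]
tool_rot: [-0.004, -3.135, -0.01]
contact_force: [-0.4, 0.7, -1.0]
opening: 0.0
grip_force: 0.0
[ 0.45862808 -0.36301301  0.14508119] [[276.92783041 227.86404089]]
```

View pics/w1.png

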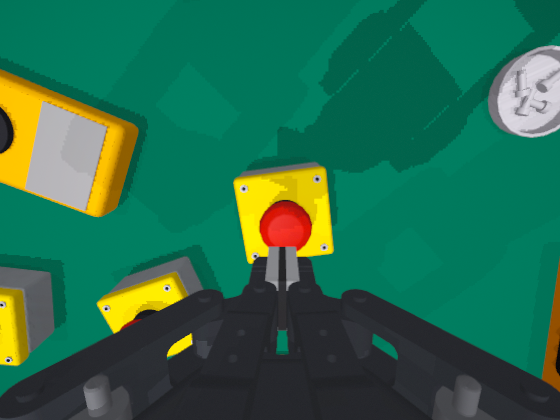

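The wrist view shows the button head at (286,227), predicted (277,228), so it's within a few mm in y. I'll shift +3 mm and press.

```bash
python3 -m jog '[[[0,0.003,0.03],[0,0,0]],[[0,0.003,0.055],[0,0,0]],[[0,0.003,0.055],[0,0,0]]]'; python3 -m jog '[[[0,0,0.010],[0,0,0]],[[0,0,0.014],[0,0,0]],[[0,0,0.018],[0,0,0]],[[0,0,0.020],[0,0,0]]]'
```

```text
t: 3.0
tool_pos: [0.4602, -0.3574, 0.0938]
tool_rot: [0.002, -3.137, -0.007]
contact_force: [-0.7, 1.0, -0.1]
opening: -0.0003
grip_force: 0.0
t: 3.4
tool_pos: [0.4621, -0.3604, 0.0772]
tool_rot: [-0.001, 3.14, -0.002]
contact_force: [0.3, 0.3, 0.5]
opening: 0.0001
grip_force: 0.0
```

```bash
python3 -m jog '[[[0,0,0.002],[0,0,0]],[[0,0,0.003],[0,0,0]],[[0,0,0.003],[0,0,0]]]'; python3 -m jog '[[[0,0,-0.05],[0,0,0]],[[0,0,-0.1],[0,0,0]],[[0,0,-0.15],[0,0,0]],[[0,0.05,-0.15],[0,0,0]],[[0,0.1,-0.15],[0,0,0]]]' 1 40; python3 - <<'E'
from h import *
a=snap("side","s1");b=load("side0")
c=[cv2.resize(i[1]["image"][250:310,280:340],None,fx=6,fy=6,interpolation=cv2.INTER_CUBIC) for i in(b,a)]
cv2.imwrite("pics/s1c.png",np.hstack(c))
E
```

```text
t: 3.7
tool_pos: [0.4619, -0.3605, 0.0752]
tool_rot: [-0.0, 3.141, -0.001]
contact_force: [-2.5, 3.6, 8.3]
opening: -0.0003
grip_force: 4.1
t: 4.2
tool_pos: [0.4624, -0.2607, 0.2265]
tool_rot: [0.004, 3.137, -0.005]
contact_force: [1.1, 1.5, -0.1]
opening: 0.072
grip_force: 0.0
```

View pics/s1c.png

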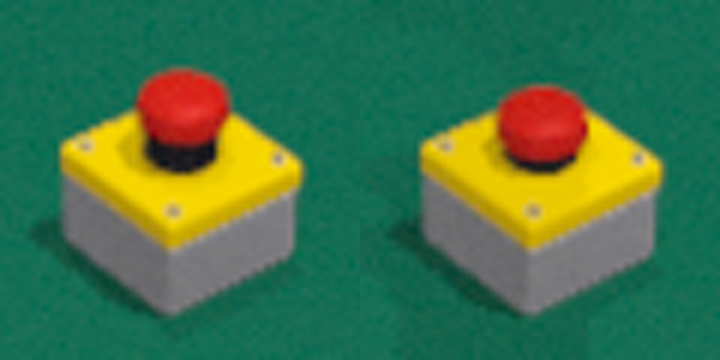

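The left crop is before and the right one after: the red head sits clearly lower and stays down, so the stop is latched. Next I'll go over the fixture for a near look and measure the pillars.

```bash
python3 -m jog '[[[-0.15,0.2,-0.03],[0,0,0]],[[-0.15,0.2,-0.03],[0,0,0]],[[-0.15,0.2,-0.03],[0,0,0]],[[-0.15,0.2,-0.03],[0,0,0]],[[-0.15,0.2,-0.03],[0,0,0]]]' 1|sed -n 2p
python3 -m jog '[[[-0.07,0.085,0],[0,0,0]],[[-0.07,0.085,0],[0,0,0]],[[-0.07,0.085,0],[0,0,0]],[[-0.07,0.085,0],[0,0,0]],[[-0.07,0.085,0],[0,0,0]]]'
python3 - <<'E'
from h import *
a=snap("wrist","w2");t=.098;c,s=np.cos(t),np.sin(t)
W=L@np.array([[c,s],[-s,c]])+[.6151,.0254]
print(a[0]["tool_pos"],a[0]["tool_rot"]);print(proj(a,np.c_[W,[.095]*4]))
E
```

```text
tool_pos: [0.6113, -0.0597, 0.2533]
t: 5.25
tool_pos: [0.6799, 0.0228, 0.2527]
tool_rot: [-0.0, -3.141, 0.001]
contact_force: [0.6, 0.8, -0.2]
opening: 0.0857
grip_force: 0.0
[0.67988392 0.02277075 0.25273105] [-3.71291216e-04 -3.14074142e+00  9.92041931e-04]
[[324.22310168  51.33414442]
 [230.27906907  61.57794524]
 [351.26441508 172.04451037]
 [226.41162097 184.22979119]]
```

View pics/w2.png

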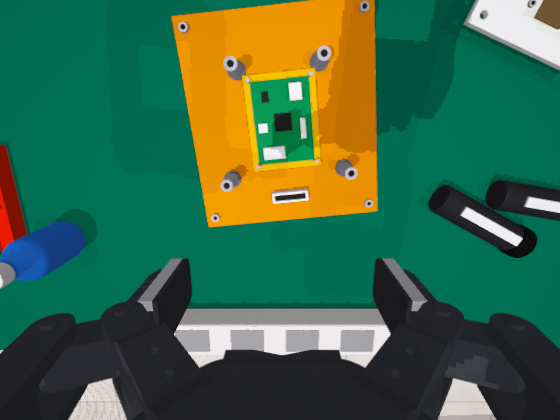

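The pillar tops are at (324,53), (231,63), (351,173) and (227,185), about 1 px (1 mm) from the prediction. I'll refine the fit, then go over the plate.

```bash
python3 -m jog '[[[0.14,0.26,0],[0,0,0.1]],[[0.14,0.26,0],[0,0,0.2]],[[0.14,0.26,0],[0,0,0.3]],[[0.14,0.26,0],[0,0,0.38]],[[0.14,0.26,0],[0,0,0.38]]]' >/dev/null
python3 -m jog '[[[0.0,0.0,0],[0,0,0]],[[0,0,0],[0,0,0]]]'
python3 - <<'E'
from h import *
print("fix",fit2(L,onz(load("w2"),[(324,53),(231,63),(351,173),(227,185)],.095)))
a=snap("wrist","w3");t=-.3815;c,s=np.cos(t),np.sin(t)
W=L@np.array([[c,s],[-s,c]])+[.4834,.3062]
print(a[0]["tool_pos"],a[0]["tool_rot"]);print(proj(a,np.c_[W,[.038]*4]))
E
```

```text
t: 6.0
tool_pos: [0.5613, 0.243, 0.2536]
tool_rot: [0.592, 3.084, -0.0]
contact_force: [-0.0, -0.4, 0.3]
opening: 0.0852
grip_force: 0.0
fix (array([0.61615525, 0.02559442]), np.float64(0.09751646911964308), array([0.00045476, 0.00038887, 0.00040052, 0.00045253]))
[0.56132349 0.24301888 0.2535992 ] [ 5.92197578e-01  3.08408917e+00 -4.74685923e-04]
[[350.12313259  34.33208642]
 [269.36806426  34.2515023 ]
 [361.41200117 142.39715499]
 [252.79682724 142.23571313]]
```

View pics/w3.png

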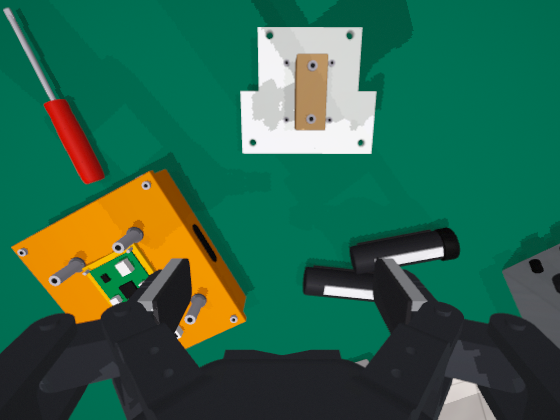

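The plate holes are at (350,35), (269,35), (362,143) and (252,143), within 1 px of the prediction, so the pose is confirmed. The block runs straight along the image vertical. Now over the block and down.

```bash
python3 -m jog '[[[0.095,0.030,0],[0,0,0]],[[0.095,0.030,0],[0,0,0]],[[0.095,0.030,0.05],[0,0,0]],[[0.095,0.030,0.1],[0,0,0]],[[0.095,0.03,0.13],[0,0,0]]]' 1|sed -n 1,3p
python3 -m jog '[[[0,0,0],[0,0,0]],[[0,0,0.03],[0,0,0]],[[0,0,0.05],[0,0,0]],[[0,0,0.05],[0,0,0]]]'
```

```text
t: 6.55
tool_pos: [0.4837, 0.3041, 0.1192]
tool_rot: [-0.596, -3.081, 0.005]
t: 6.95
tool_pos: [0.4847, 0.305, 0.0721]
tool_rot: [-0.596, -3.082, 0.003]
contact_force: [-0.9, 0.3, 0.2]
opening: 0.0854
grip_force: 0.0
```

```bash
python3 -m jog '[[[0,0.001,0.015],[0,0,0]],[[0,0.001,0.027],[0,0,0]],[[0,0.001,0.027],[0,0,0]]]'
python3 -m jog '[[[0,0,0],[0,0,0]],[[0,0,0],[0,0,0]],[[0,0,0],[0,0,0]],[[0,0,0],[0,0,0]],[[0,0,0],[0,0,0]]]' 0 70
python3 -m jog '[[[0,0,0],[0,0,0]],[[0,0,0],[0,0,0]],[[0,0,0],[0,0,0]],[[0,0,0],[0,0,0]]]'
```

```text
t: 7.25
tool_pos: [0.4844, 0.3071, 0.0449]
tool_rot: [-0.593, -3.083, 0.002]
contact_force: [-0.5, 0.2, -0.2]
opening: 0.0855
grip_force: 0.0
t: 7.75
tool_pos: [0.4852, 0.3076, 0.0467]
tool_rot: [0.593, 3.085, -0.0]
contact_force: [-1.2, -1.9, 3.4]
opening: 0.029
grip_force: 70.6
t: 8.15
tool_pos: [0.4853, 0.3076, 0.0467]
tool_rot: [0.593, 3.085, -0.0]
contact_force: [-1.9, -2.0, 5.1]
opening: 0.0291
grip_force: 70.9
```

```bash
python3 -m jog '[[[0,0,-0.02],[0,0,0]],[[0,0,-0.05],[0,0,0]],[[0,0,-0.09],[0,0,0]],[[0,0,-0.13],[0,0,0]],[[0,0,-0.155],[0,0,0]]]'
python3 -m jog '[[[0,0,0],[0,0,-0.1]],[[0,0,0],[0,0,-0.2]],[[0,0,0],[0,0,-0.3]],[[0,0,0],[0,0,-0.4]],[[0,0,0],[0,0,-0.478]]]' >/dev/null
python3 -m jog '[[[0,0,0],[0,0,0]],[[0,0,0],[0,0,0]],[[0,0,0],[0,0,0]]]'
python3 - <<'E'
from h import *
a=snap("wrist","w4");o=a[0];M=R.from_rotvec(o["tool_rot"]).as_matrix();p=o["tool_pos"]
print(p,M[:,0],np.arctan2(-M[1,0],-M[0,0]))
# holes predicted if TCP is 19mm below grip, top of plate 26 below grip
print(proj(a,[p+M@[-l[0],l[1],.007] for l in L]))
E
```

```text
t: 8.65
tool_pos: [0.4857, 0.3083, 0.2036]
tool_rot: [0.593, 3.083, 0.004]
contact_force: [0.8, 0.2, -2.3]
opening: 0.0293
grip_force: 70.1
t: 9.45
tool_pos: [0.4848, 0.3077, 0.2005]
tool_rot: [0.152, -3.137, 0.0]
contact_force: [0.2, -0.5, -1.8]
opening: 0.0295
grip_force: 70.1
[0.48480035 0.30769334 0.20051121] [-9.95289443e-01 -9.69455304e-02  6.98945361e-04] 0.09709805615009943
[[367.58780636 141.93616143]
 [191.42631759 141.99245991]
 [387.86524293 337.21152232]
 [172.08595737 337.25608091]]
```

View pics/w4.png

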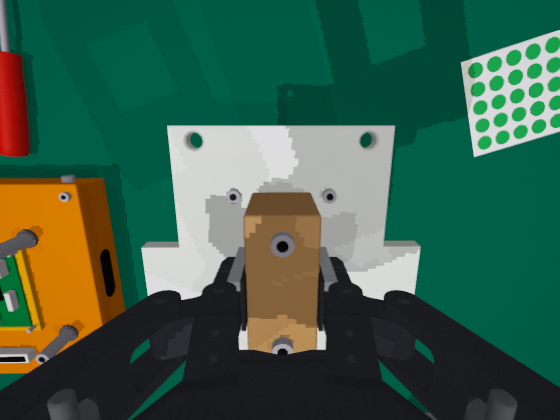

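The held plate is square in the view. Its narrow-end holes are at (194,140) and (367,140), against predictions of (191.4,142) and (367.6,142). It sits about 2 mm deeper than nominal and otherwise on target. Next I'll work out the offset and the remaining moves.

```bash
python3 - <<'E'
from h import *
a=load("w4");o=a[0];M=R.from_rotvec(o["tool_rot"]).as_matrix();p=o["tool_pos"]
for dz in(.0085,.0095):
    W=onz(a,[(367,140),(194,140)],p[2]-dz); q=(W-p)@M; print(dz,q)   # expect x .06, y +-.042
    off=q.mean(0)-[.06,0,0]
print(off)
Y=.0977;R0=np.array([.6161,.0255]); cur=p+M@[off[0],off[1],0]
g=np.r_[R0-cur[:2],0];print("shift tool",g@M.round(6),"dyaw",Y-np.arctan2(-M[1,0],-M[0,0]))
print("TCP z target", .115+.008+.0087)
E
```

```text
0.0085 [[ 0.06080794  0.04206761  0.00854173]
 [ 0.0608349  -0.04113114  0.00854328]]
0.0095 [[ 0.06074652  0.04233812  0.00954168]
 [ 0.06077366 -0.04141064  0.00954324]]
[0.00076009 0.00046374 0.00954246]
shift tool [-1.04083674e-01 -2.94056929e-01 -6.73761931e-05] dyaw 0.0006019438499005603
TCP z target 0.13169999999999998
```

```bash
python3 -m jog '[[[-0.01,-0.028,0],[0,0,0]],[[-0.024,-0.067,0],[0,0,0]],[[-0.038,-0.107,0],[0,0,0]],[[-0.052,-0.147,0],[0,0,0]],[[-0.066,-0.187,0],[0,0,0]]]'|sed -n 2p
python3 -m jog '[[[-0.014,-0.04,0],[0,0,0]],[[-0.026,-0.073,0],[0,0,0]],[[-0.034,-0.097,0],[0,0,0]],[[-0.038,-0.107,0],[0,0,0]],[[-0.038,-0.107,0],[0,0,0]]]'
python3 -m jog '[[[0,0,0],[0,0,0]],[[0,0,0],[0,0,0]],[[0,0,0],[0,0,0]]]'
python3 - <<'E'
from h import *
a=snap("wrist","w5");o=a[0];M=R.from_rotvec(o["tool_rot"]).as_matrix();p=o["tool_pos"]
cur=p+M@[.0008,.00045,0]
print(p,(np.r_[.6161,.0255,0]-np.r_[cur[:2],0])@M,.0977-np.arctan2(-M[1,0],-M[0,0]))
E
```

```text
tool_pos: [0.5696, 0.1266, 0.2012]
t: 10.5
tool_pos: [0.6177, 0.0244, 0.2009]
tool_rot: [0.151, -3.138, -0.0]
contact_force: [-0.6, 0.3, -2.4]
opening: 0.029
grip_force: 70.1
t: 10.8
tool_pos: [0.617, 0.0265, 0.2011]
tool_rot: [0.157, -3.138, -0.0]
contact_force: [-0.7, 0.2, -3.1]
opening: 0.0288
grip_force: 70.1
[0.61697797 0.02652036 0.20111902] [ 1.75237698e-04 -1.37784138e-03 -2.98675869e-07] -0.0020679313340926653
```

```bash
python3 -m jog '[[[0,-0.001,0.015],[0,0,0]],[[0,-0.001,0.035],[0,0,0]],[[0,-0.001,0.052],[0,0,0]],[[0,-0.001,0.064],[0,0,0]],[[0,-0.001,0.069],[0,0,0]]]' >/dev/null
python3 -m jog '[[[0,0,0],[0,0,0]],[[0,0,0],[0,0,0]],[[0,0,0],[0,0,0]],[[0,0,0],[0,0,0]]]'
python3 - <<'E'
from h import *
a=snap("wrist","w6");o=a[0];M=R.from_rotvec(o["tool_rot"]).as_matrix();p=o["tool_pos"]
print(p,(np.r_[.6161,.0255,0]-np.r_[(p+M@[.0008,.00045,0])[:2],0])@M,.0977-np.arctan2(-M[1,0],-M[0,0]))
s=snap("scene","s6");d=snap("side","d6")
b=[cv2.resize(a[1]["image"][100:180,140:420],None,fx=2.8,fy=2.8,interpolation=cv2.INTER_CUBIC),
 np.hstack([cv2.resize(s[1]["image"][205:305,205:330],(392,314),interpolation=cv2.INTER_CUBIC),cv2.resize(d[1]["image"][145:245,225:350],(392,314),interpolation=cv2.INTER_CUBIC)])]
cv2.imwrite("pics/c6.png",np.vstack(b))
t=.0977;c,s_=np.cos(t),np.sin(t);W=L@np.array([[c,s_],[-s_,c]])+[.6161,.0255]
for n,v in(("w",a),("s",s),("d",d)): print(n,proj(v,np.r_[np.c_[W,[.095]*4],np.c_[W,[.123]*4]]).round(1).tolist())
E
```

```text
t: 11.75
tool_pos: [0.6181, 0.0242, 0.1332]
tool_rot: [-0.154, 3.136, -0.0]
contact_force: [0.3, -0.0, -3.0]
opening: 0.0287
grip_force: 70.2
[0.61810056 0.0242278  0.1332019 ] [ 1.06627993e-03  1.01210383e-03 -2.26388917e-06] -0.00044348502066743345
w [[355.9, 134.8], [209.1, 134.8], [374.8, 303.1], [190.1, 303.0], [369.3, 137.6], [196.0, 137.5], [388.8, 330.7], [176.2, 330.6]]
s [[292.4, 246.6], [273.3, 228.0], [263.2, 271.7], [235.8, 242.0], [292.6, 239.6], [273.2, 221.0], [263.0, 264.7], [235.1, 235.0]]
d [[261.7, 187.7], [277.0, 197.5], [285.9, 176.9], [309.2, 190.4], [261.5, 179.7], [276.9, 189.3], [285.9, 169.2], [309.4, 182.3]]
```

View pics/c6.png

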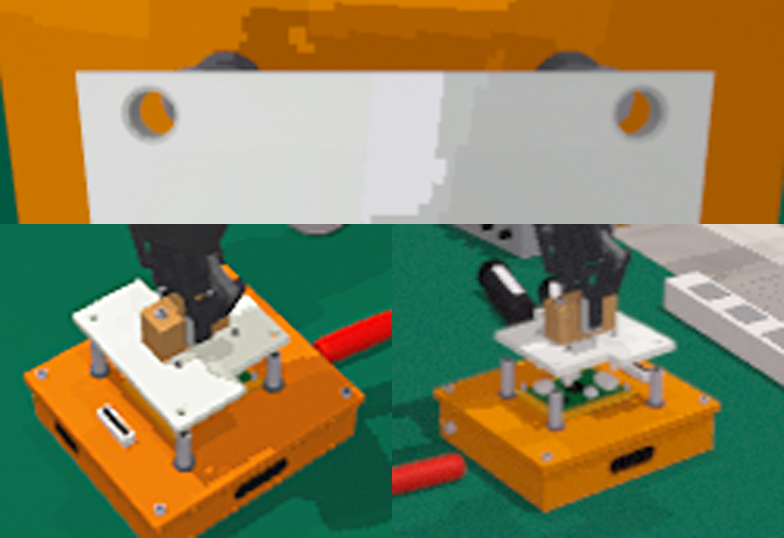

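The scene-crop wide holes are at (235.3,234.7) and (262.4,264.6), predicted (235.1,235.0) and (263.0,264.7). The wrist crop's narrow holes are about 2 px (1.2 mm) off. The plate is level, the right way round and clear of the pillars. I'll let it settle, then hand in.

```bash
python3 -m jog '[[[0,0,0],[0,0,0]],[[0,0,0],[0,0,0]],[[0,0,0],[0,0,0]],[[0,0,0],[0,0,0]],[[0,0,0],[0,0,0]]]'; python3 -c "
from station import job
print(job.finish_job())"
```

```text
t: 12.4
tool_pos: [0.6174, 0.0243, 0.132]
tool_rot: [0.154, -3.138, -0.0]
contact_force: [0.2, -0.1, -2.2]
opening: 0.0289
grip_force: 70.2
the job is handed in; nothing more can be done
None
```

The stop button is pressed and latched, and the plate is held still and level about 20 mm above the four pillars, the right way round, with its screw holes measured within about 1.5 mm of the tapped holes; I handed the job in at 12.4 s, and no verdict came back.

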